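# Oil tin on its drip tray in the middle of the fittings turntable

### The arm

A 6-joint arm with a two-finger parallel gripper is mounted at the origin on the work surface. World frame = base frame: x ahead of the robot, y to its left, z up, the work surface at z = 0. Lengths are in m, angles in rad, forces in N, time in s.
With the tool pointing down it reaches from about 0.425 to 0.95 m from the base axis. Payload 3.5 kg.
Tool frame: the origin (TCP) lies midway between the tips of the shut fingers; the grasp point (between the pads) lies 19 mm behind it (arm.tcp_to_grasp is the distance from the TCP to the grasp point, in m); z points along the fingers, y is the direction in which the jaws open and shut (so a half turn about z gives the same grasp; the last joint's range is limited). The gripper opens to 85 mm and grips with 20 to 120 N. Pads are 22 mm wide; open, the fingers measure 114 mm over their backs; the gripper's body (76 mm by 85 mm) begins 54 mm behind the grasp point. The pads swing forward as they close: fully open they stand 13 mm farther back than shut.
Start: joints at [-1.339, 0.286, 1.577, -0, 1.279, -0.15], TCP at [0.252, -0.626, 0.231] pointing down, gripper open.
Joint ranges: [-2.77, 2.77], [-0.9, 2.22], [0.21, 2.48], [-1.53, 4.67], [0.24, 2.81], [-2.84, 2.84]. Speed limits (rad/s): [2.79, 2.79, 3.14, 3.14, 3.14, 3.14].

### API

Orientations are given as a rotation vector (axis times angle).
In Python, from rig import arm gives the robot as it stands.
- The arm moves only by the tool send_rows, never from a script. Its argument "steps" is a list of rows, each a list of 3 entries, a list of its own where there are three numbers: the turn, a rotation vector about the tool's x, y, z in rad, then the shift along the tool's x, y, z in m, then the finger opening in m, from 0 to 0.0854. In form: [[[ax, ay, az], [tx, ty, tz], hand], ...]. A call has 1 to 20 rows; each row is the pose to reach, as a shift and turn from the pose commanded when the call began, along the tool's axes at that moment; what a row does not reach only later rows make up. A row lasts 1/8 s, in which the tool goes at most 62.5 mm and 10.7 degrees, less where a joint would pass 70% of its speed; a pose out of reach is approached as far as the arm can. A call with a gripper value outside its range is refused whole. The fingers move at their own pace and stop on an object; the grip force is fixed at half the most. Time passes only in rows, so rows that repeat a pose let the fingers close. It gives the time, the measured TCP pose, the force and the opening at its end, in the units of the state.
- arm.state(): the state, without advancing time (a new reading comes with each control period).
- arm.camera(name): name is "scene" or "side" or "wrist"; returns the picture (420x560x3 uint8, blue, green, red); there is no depth.
- arm.camera_params(name): a dict with "mtx" (3x3 intrinsics, pixels), "camera_from_world" (4x4, takes a point from world to camera coordinates); the wrist camera has in their place "T_tool_cam" (4x4, takes a point from camera to tool coordinates, whose origin is the TCP and whose axes are the flange's). Camera axes: x right, y down, z forward; pixel columns grow to the right and rows downward; lengths in m; the calibration is good to about 2 mm. A picture is of the moment at which its call begins: read the wrist's pose just before it. camera_params takes no time and is no camera call.
- arm.finish_job(): hands the job in, once; it reports no verdict.
The state is a dict: "clock": time; "q": joint angles; "joint_velocities": joint speeds; "tau": joint torques, N m; "tcp_pos": TCP position; "tool_rot": TCP orientation; "contact_force": force on the tool from outside, world axes, zero at the start; "torque": the same for the moment, N m; "finger_gap": finger opening in m.
Only numpy, scipy, OpenCV 4.12 (cv2) and the standard library are available. Lean on these libraries where they do the work, as an engineer would, in place of code of your own. Each camera call takes 0.05 s, during which the arm holds its last target.

### The job

The cutting-oil tin belongs upright on its drip tray in the middle of the turntable. Put the pipe union that stands in the middle back, upright, in the empty place on the rim, set the drip tray down flat in the middle, then stand the tin up with its cap on top and set it centred in the tray. Set things down rather than dropping them, and leave everything else where it is.

Things in the scene. Friction and masses are not known exactly. Their poses are not given: they have to be found in the camera images.
- turntable_mid (a point): Middle of the upper face of the round turntable: white melamine disc 380 mm across, upper face 36 mm above the bench. It turns about its upright axis on a stiff, squeaky bearing (0.2 N m starts it: about 1 N at the rim) and stays where it is left. Z up; the frame turns with the disc. A grey 28 mm cover cap marks the middle.
- empty_place (a point): Point on the turntable's upper face, 125 mm from its middle: the centre of the one empty quarter of the rim, where the union belongs. The tee, the elbow and the coupler stand in the other three quarters, 90, 180 and 270 degrees round, in any order. It turns with the disc.
- union_center (a point): Zinc-plated pipe union, 0.4 kg, standing on end near the turntable's middle at the start: 66 mm tall, octagonal nut 60 mm across from 18 to 46 mm above its foot, hexagonal ends 44 mm across below and above it (all behave as round). Point: its centre, 33 mm above its foot; z is its axis, up.
- tray_center (a point): Drip tray of bare sheet steel, an oblong open pan 112 mm long (its x), 58 mm wide (its y), 18 mm tall, walls and floor 3 mm thick (inside 106 by 52 mm), 0.2 kg, lying flat on the bench left of the turntable. The point is its centre, 9 mm above its underside; z up.
- tin_center (a point): Closed oblong oil tin, 0.35 kg: body 105 mm long (its x, to the cap), 40 mm thick (y), 76 mm broad (z), plus the cap. It lies on a narrow side on the bench left of the turntable, 76 mm high, x level, cap pointing roughly away from the turntable. Point: centre of the body, 38 mm up as it lies, 52.5 mm up when upright (x up). Leaning under 30 degrees from upright it drops onto its base.
- tin_cap (a point): End of the tin's round black screw cap, 27 mm across, in the middle of the tin's top; 18 mm beyond the top and 70.5 mm from the tin's centre along its x.
- tee: Galvanized pipe tee lying flat on the turntable near its rim, run 86 mm long, 46 mm thick, branch 43 mm. Bystander.
- elbow: Brass barbed elbow lying flat on the turntable near its rim, about 77 by 63 mm, 29 mm high. Bystander.
- coupler: Plastic hose quick coupler standing on end on the turntable near its rim, 43 mm across, 65 mm tall. Bystander.
- tape: Thread-tape spool lying flat on the bench, 60 mm across, 22 mm high. Bystander.
- c_clamp: C-clamp lying on the bench, about 185 by 95 mm, 22 mm high. Bystander.
- spring_clamp: Spring clamp lying on the bench, about 150 by 85 mm, 24 mm high. Bystander.
- wrench: Wrench lying on the bench beyond the tin and the tray, 200 mm long. Bystander.
Things that resemble listed ones, but are neither listed nor needed, are in the scene too. What is shaped like the part that bears tin_center but purple is not meant.

How it is judged:
On the way, in this order (a step that is already met when the one before it is completed fails the run):
1. the union stands let go in the empty place on the rim (horizontal distance between union_center and empty_place below 0.035 m and angle between union_center's own z axis and vertical below 0.1 rad and z of union_center in the frame of turntable_mid between 0.029 and 0.037 m and contact force between the fingers and union below 0.1 N and linear speed of union below 0.03 m/s and angular speed of union below 0.2 rad/s), for 0.2 s.
2. the tray lies let go, flat in the middle of the turntable, before the tin comes onto it (horizontal distance between union_center and empty_place below 0.035 m and angle between union_center's own z axis and vertical below 0.1 rad and z of union_center in the frame of turntable_mid between 0.029 and 0.037 m and horizontal distance between tray_center and turntable_mid below 0.02 m and angle between tray_center's own z axis and vertical below 0.06 rad and z of tray_center in the frame of turntable_mid between 0.005 and 0.013 m and contact force between each of the fingers, tin and tray below 0.1 N and linear speed of tray below 0.03 m/s and angular speed of tray below 0.2 rad/s), for 0.2 s.
At the end, for the whole second after the job is handed in: Union upright on the turntable within 35 mm of the centre of the empty place; tray flat on the turntable within 20 mm of its middle; tin upright on the tray floor, cap up (within 4 degrees), within 12 mm of the tray's centre; all at rest and let go (all of step 1 and horizontal distance between tray_center and turntable_mid below 0.02 m and angle between tray_center's own z axis and vertical below 0.06 rad and z of tray_center in the frame of turntable_mid between 0.005 and 0.013 m and horizontal distance between tin_center and tray_center below 0.012 m and angle between tin_center's own x axis and vertical below 0.08 rad and z of tin_cap in the frame of tray_center above 0.11 m and z of tin_center in the frame of tray_center below 0.0505 m and contact force between the fingers and tray below 0.1 N and linear speed of each of tray, tin below 0.03 m/s and angular speed of each of tray, tin below 0.2 rad/s and contact force between the fingers and tin below 0.1 N); the robot touches nothing.
It fails at once if the tee, elbow or coupler on the turntable is shifted by more than 40 mm, or the coupler knocked over (distance of any of tee, elbow, coupler from where it was at the start of the episode above 0.04 m or angle between coupler's own z axis and vertical above 0.6 rad).
It fails at once if the tape spool, a clamp or the wrench on the bench is shifted by more than 40 mm (distance of any of tape, c_clamp, spring_clamp, wrench from where it was at the start of the episode above 0.04 m).
It fails at once if the union, tray or tin is dropped (moves faster than 0.8 m/s clear of the fingers) ((linear speed of union above 0.8 m/s and contact force between the fingers and union below 0.05 N) or (linear speed of tray above 0.8 m/s and contact force between the fingers and tray below 0.05 N) or (linear speed of tin above 0.8 m/s and contact force between the fingers and tin below 0.05 N)).
It also fails if it takes over 70 s, if anything falls off the work surface, if the arm or the gripper's body presses on something with over 40 N, if the wrist force passes 120 N, or if a joint passes its speed limit or range.

## Working session

There is one attempt and no reset: what is moved stays moved. The work goes in short steps, Python scripts to look and compute and a tool call to move; the robot and the scene stay as the last step left them, time stands still between calls to the robot, and variables do not carry over. Pictures are saved under pics/ and viewed, and the job is handed in when it is done.

Besides the shell and the picture viewer there is one more tool, called after ">>>" as name(argument=value, ...), one argument or row to a line, values as JSON. send_rows: Moves the arm, as the interface text tells. Its arguments: {"type":"object","properties":{"steps":{"type":"array","items":{"type":"array"}}},"required":["steps"]}

```bash
mkdir -p pics; ls
python3 - <<'E'
from rig import arm
import cv2,json
print(arm.state())
for n in ("scene","side","wrist"):
    cv2.imwrite(f"pics/a_{n}.png",arm.camera(n)); print(n,arm.camera_params(n))
E
```

```text
pics
{'clock': 0.0, 'q': array([-1.33904270e+00,  2.87191829e-01,  1.57821200e+00, -1.06551104e-05,
        1.27862379e+00, -1.49980147e-01]), 'joint_velocities': array([ 0.00114879,  0.00048818,  0.00134445,  0.0007362 , -0.0006921 ,
        0.00118368]), 'tau': array([ 4.86814497e-04, -4.05977619e+01, -2.92626768e+01, -1.40222010e-04,
        5.77707877e-03,  3.03940723e-06]), 'tcp_pos': array([ 0.25133765, -0.62573068,  0.22991081]), 'tool_rot': array([-3.08215253e+00, -5.95535163e-01,  1.72216678e-04]), 'contact_force': array([-0.19950984,  0.48607664, -0.4310652 ]), 'torque': array([ 0.01219842,  0.03224205, -0.00566714]), 'finger_gap': 0.085213196152069}
scene {'mtx': array([[497.54023774,   0.        , 276.5433054 ],
       [  0.        , 497.54023774, 206.0015718 ],
       [  0.        ,   0.        ,   1.        ]]), 'camera_from_world': array([[-0.19354152,  0.98082275,  0.02298725, -0.03820402],
       [ 0.55091601,  0.12803766, -0.82468049, -0.24117625],
       [-0.81180862, -0.14694587, -0.56513156,  1.90748701],
       [ 0.        ,  0.        ,  0.        ,  1.        
[... 264 characters left out ...]
0.44849198,  0.58895352, -0.67230104,  0.21254353],
       [ 0.40487531, -0.53672134, -0.7402744 ,  1.0854175 ],
       [ 0.        ,  0.        ,  0.        ,  1.        ]])}
wrist {'mtx': array([[359.08543373,   0.        , 287.39584342],
       [  0.        , 359.08543373, 202.89240621],
       [  0.        ,   0.        ,   1.        ]]), 'T_tool_cam': array([[ 7.22681126e-05, -9.58369303e-01, -2.85531564e-01,
         7.28274437e-02],
       [ 9.99999993e-01,  4.13445802e-05,  1.14329691e-04,
        -4.83744773e-04],
       [-9.77648839e-05, -2.85531570e-01,  9.58369299e-01,
        -1.43338261e-01],
       [ 0.00000000e+00,  0.00000000e+00,  0.00000000e+00,
         1.00000000e+00]])}
```

View pics/a_scene.png

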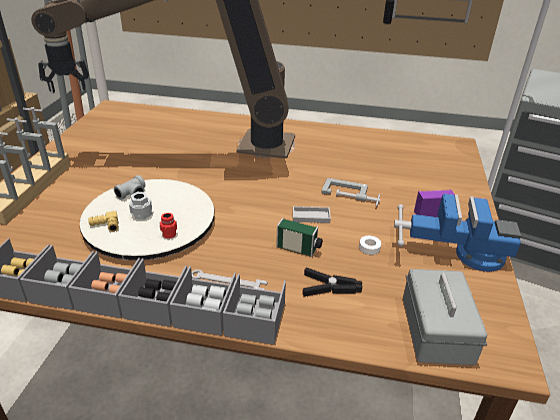

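View pics/a_side.png

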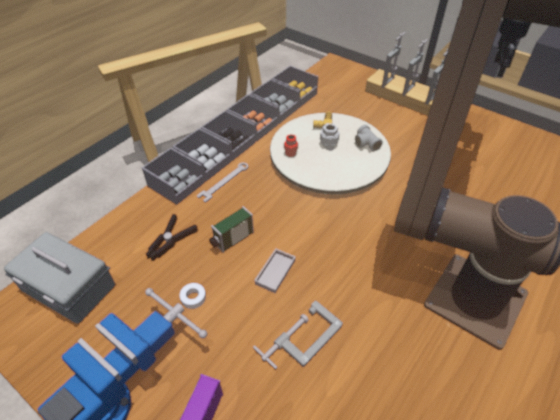

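View pics/a_wrist.png

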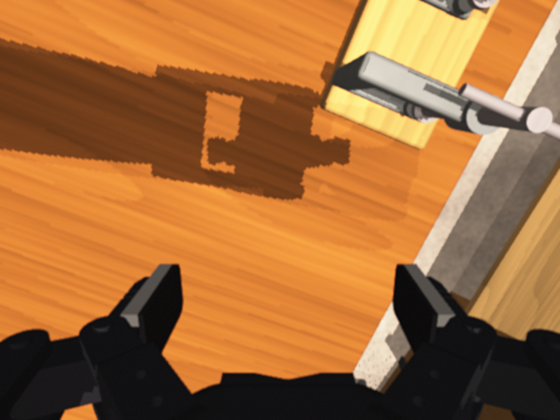

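```bash
cat > h.py <<'E'
import numpy as np,cv2
from rig import arm
from scipy.spatial.transform import Rotation as R
P={n:arm.camera_params(n) for n in("scene","side","wrist")}
def cam(n,st=None):
    if n!="wrist":
        T=np.linalg.inv(P[n]["camera_from_world"])
    else:
        T=np.eye(4);T[:3,:3]=R.from_rotvec(st["tool_rot"]).as_matrix();T[:3,3]=st["tcp_pos"];T=T@P[n]["T_tool_cam"]
    return P[n]["mtx"],T
def ray(n,uv,z,st=None):
    K,T=cam(n,st);uv=np.atleast_2d(uv).astype(float)
    d=np.c_[uv,np.ones(len(uv))]@np.linalg.inv(K).T@T[:3,:3].T;o=T[:3,3]
    return o+d*((z-o[2])/d[:,2:])
def proj(n,p,st=None):
    K,T=cam(n,st);c=(np.atleast_2d(p)-T[:3,3])@T[:3,:3];q=c@K.T;return q[:,:2]/q[:,2:]
def circ(p):
    A=np.c_[2*p[:,:2],np.ones(len(p))];s=np.linalg.lstsq(A,(p[:,:2]**2).sum(1),rcond=None)[0]
    return s[:2],np.sqrt(s[2]+s[:2]@s[:2])
E
python3 - <<'E'
from h import *
for n,(x,y,w,h),s in(("scene",(75,170,150,90),5.3),("scene",(270,170,120,95),6),("side",(265,110,130,80),6),("side",(200,200,110,100),6)):
    im=cv2.imread(f"pics/a_{n}.png")[y:y+h,x:x+w]
    cv2.imwrite(f"pics/z_{n}_{x}.png",cv2.resize(im,None,fx=s,fy=s,interpolation=cv2.INTER_CUBIC))
for n in("scene","side"):
    im=cv2.imread(f"pics/a_{n}.png");hsv=cv2.cvtColor(im,cv2.COLOR_BGR2HSV)
    m=cv2.inRange(hsv,(0,0,185),(180,50,255));cs,_=cv2.findContours(m,cv2.RETR_EXTERNAL,cv2.CHAIN_APPROX_NONE)
    for c in sorted(cs,key=cv2.contourArea)[-3:]:
        hl=cv2.convexHull(c)[:,0];p=ray(n,hl,0.036);ce,r=circ(p);res=np.hypot(*(p[:,:2]-ce).T)-r
        print(n,cv2.contourArea(c),cv2.boundingRect(c),ce,r,np.abs(res).max())
E
```

```text
scene 3078.5 (413, 269, 72, 64) [0.75535597 0.5937937 ] 0.10924172292083702 0.03404147343547706
scene 3718.0 (0, 311, 70, 103) [ 1.12120862 -0.3146276 ] 0.12856548682893063 0.03762592440477952
scene 7372.5 (80, 179, 134, 77) [ 0.58031507 -0.22892942] 0.18988335250663482 0.0021400522481611617
side 2100.0 (150, 72, 87, 71) [ 1.16513681 -0.14476685] 0.20415833628133268 0.16091936027362605
side 3715.0 (0, 139, 145, 123) [1.08789322 0.38208536] 0.21463279787844664 0.1621502344083785
side 6471.0 (270, 113, 121, 77) [ 0.57701181 -0.22760875] 0.189610657660544 0.001122257353766476
```

```bash
cd pics; ls; python3 -c "
import cv2,glob
for f in glob.glob('z_*'): print(f,cv2.imread(f).shape)"
```

```text
a_scene.png
a_side.png
a_wrist.png
z_scene_270.png
z_scene_75.png
z_side_200.png
z_side_265.png
z_scene_270.png (570, 720, 3)
z_side_265.png (480, 780, 3)
z_scene_75.png (477, 795, 3)
z_side_200.png (600, 660, 3)
```

View pics/z_scene_75.png

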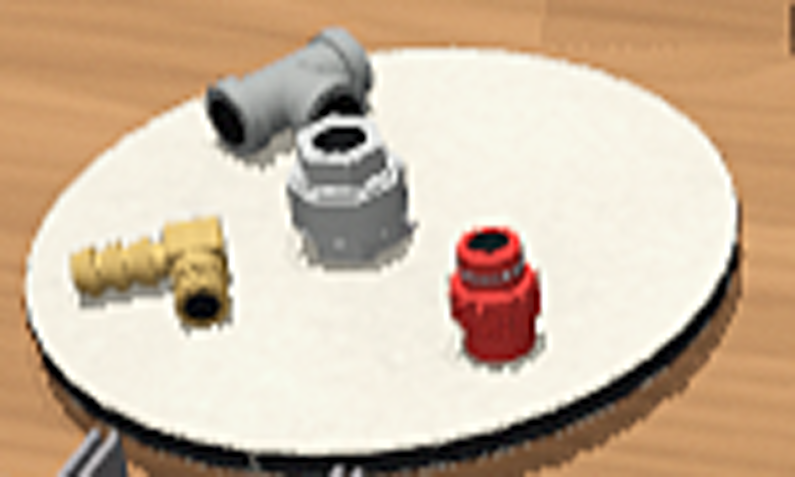

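View pics/z_scene_270.png

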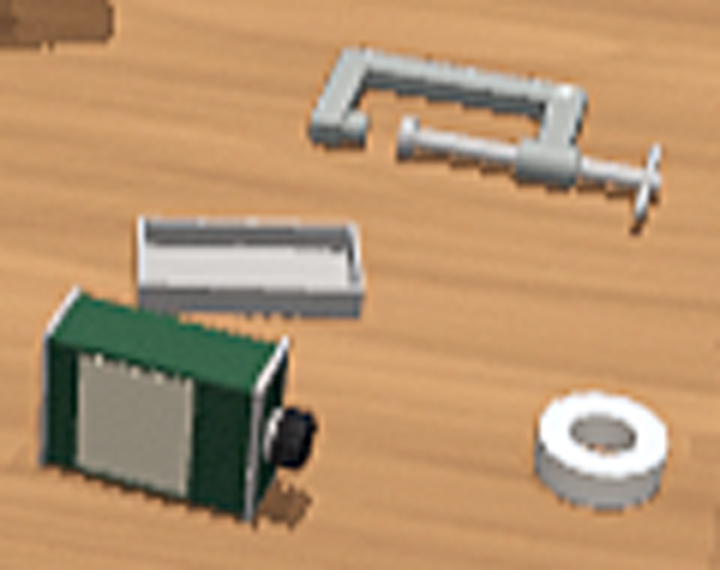

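View pics/z_side_265.png

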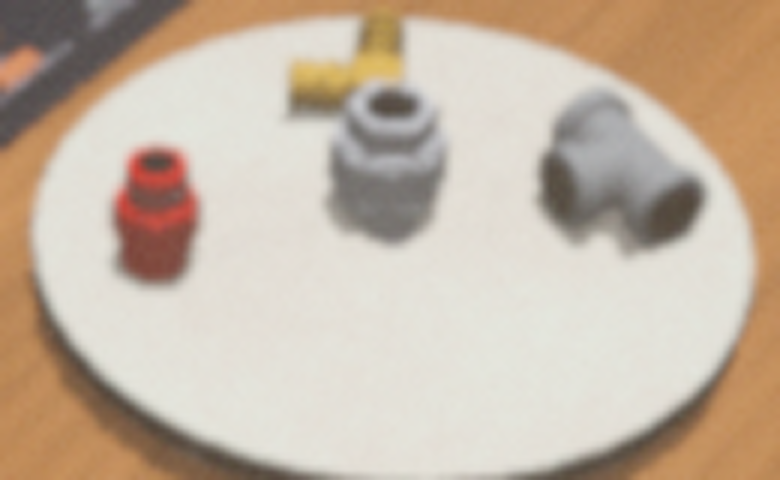

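View pics/z_side_200.png

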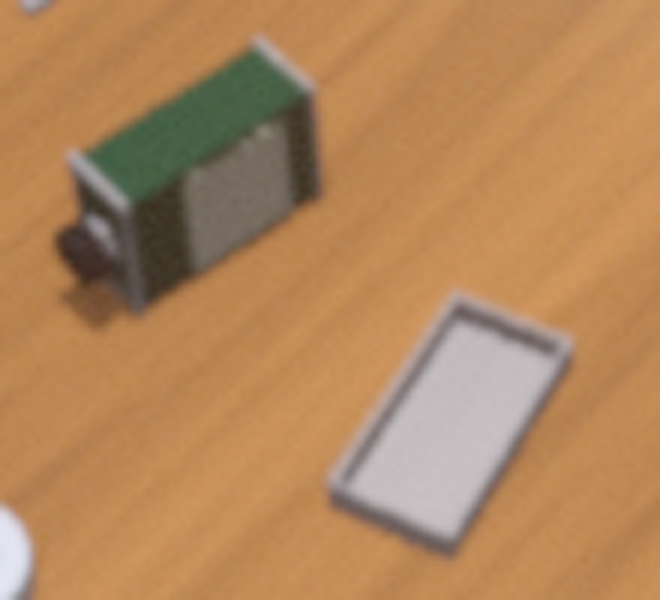

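Run:
```python
from h import *
np.set_printoptions(precision=4,suppress=True)
def s(n,l,x,y,k,z): return ray(n,np.array(l)/k+[x,y],z)[:,:2]
M=np.array([.5785,-.2283])
print("union",s("scene",[(340,137)],75,170,5.3,.102),s("side",[(396,103)],265,110,6,.102))
a=s("scene",[(494,240)],75,170,5.3,.101);b=s("side",[(158,163)],265,110,6,.101);c=(a+b)/2-M
print("coupler",a,b,np.linalg.norm(c),np.degrees(np.arctan2(*c[0][::-1])))
e=s("scene",[(160,275)],75,170,5.3,.05)-M;t=s("scene",[(290,95)],75,170,5.3,.06)-M
for v in(e,t):print(np.linalg.norm(v),np.degrees(np.arctan2(*v[0][::-1])))
t=s("side",[(618,175)],265,110,6,.06)-M;e=s("side",[(350,75)],265,110,6,.05)-M
for v in(e,t):print(np.linalg.norm(v),np.degrees(np.arctan2(*v[0][::-1])))
def quad(p):
    d=[np.linalg.norm(p[i]-p[i-3]) for i in range(4)]
    print(p.tolist(),"c",p.mean(0),"sides",np.round(d,4))
    e=p[1]-p[0]+p[2]-p[3];print("ang01",np.degrees(np.arctan2(e[1],e[0])));e=p[2]-p[1]+p[3]-p[0];print("ang12",np.degrees(np.arctan2(e[1],e[0])))
quad(s("scene",[(137,218),(358,222),(363,292),(137,290)],270,170,6,.018))
quad(s("side",[(455,293),(573,343),(452,538),(330,487)],200,200,6,.018))
quad(s("scene",[(75,290),(288,340),(252,390),(48,335)],270,170,6,.076))
quad(s("side",[(258,38),(315,90),(130,207),(72,153)],200,200,6,.076))
```

```text
union [[ 0.5945 -0.241 ]] [[ 0.5884 -0.2428]]
coupler [[ 0.6637 -0.1278]] [[ 0.6576 -0.1294]] 0.12917387797471055 50.51711463877707
0.12490848556089651 -45.19414901589771
0.11847002042247518 -130.30746195011986
0.11288531089644448 -45.81012818046901
0.12156636465643716 -137.32156319552945
[[0.4262259989413104, 0.17356749463373178], [0.4041492715860062, 0.28455133930136284], [0.4647397985855346, 0.2935312202743617], [0.4882476863270915, 0.18407369160193604]] c [0.4458 0.2339] sides [0.1132 0.0613 0.112  0.0629]
ang01 101.68340090636461
ang12 9.03018023037358
[[0.4736444084126568, 0.18493756422441343], [0.41663892447307965, 0.17551342941204806], [0.39794963215691037, 0.28416308642254456], [0.45297607972249343, 0.295267415449134]] c [0.4353 0.235 ] sides [0.0578 0.1102 0.0561 0.1122]
ang01 -169.61644823975797
ang12 100.18909864970786
[[0.574457339384173, 0.16729172181837854], [0.5906927984304085, 0.2680423679116957], [0.6308497814251024, 0.25716929984968967], [0.6112191705013972, 0.16179263417739348]] c [0.6018 0.2136] sides [0.1021 0.0416 0.0974 0.0372]
ang01 79.63675218675812
ang12 -12.016075155597289
[[0.6033183541209434, 0.1601626664265069], [0.5631298811099712, 0.16865866978477817], [0.582614956662538, 0.26661257327273225], [0.6226907385757434, 0.25956526145376946]] c [0.5929 0.2137] sides [0.0411 0.0999 0.0407 0.1013]
ang01 169.0402278482182
ang12 78.86152300989227
```

```bash
cat >> h.py <<'E'
np.set_printoptions(precision=4,suppress=True)
def tool(jaw_deg,tilt_deg=0,flip=False):
    """tool down; y axis (jaw) at jaw_deg; x = y cross z"""
    a=np.radians(jaw_deg);y=np.array([np.cos(a),np.sin(a),0]);z=np.array([0,0,-1.]);
    return np.c_[np.cross(y,z),y,z]
def go(pos,Rt,st=None):
    st=st or arm.state();R0=R.from_rotvec(st["tool_rot"]).as_matrix()
    print("turn",R.from_matrix(R0.T@Rt).as_rotvec(),"shift",R0.T@(np.array(pos)-st["tcp_pos"]),"rows>=",np.ceil(np.linalg.norm(np.array(pos)-st["tcp_pos"])/.0625), np.degrees(np.linalg.norm(R.from_matrix(R0.T@Rt).as_rotvec()))/10.7)
E
python3 - <<'E'
from h import *
st=arm.state();print(R.from_rotvec(st["tool_rot"]).as_matrix())
for j in(95,-85):go([.56,-.242,.26],tool(j))
E
```

```text
[[ 0.928   0.3726 -0.0004]
 [ 0.3726 -0.928   0.0019]
 [ 0.0003 -0.0019 -1.    ]]
turn [ 0.     -0.0028 -2.8471] shift [ 0.4294 -0.2413 -0.0292] rows>= 8.0 15.245384103492217
turn [-0.0019 -0.      0.2945] shift [ 0.4294 -0.2413 -0.0292] rows>= 8.0 1.5770799250080356
```

>>> send_rows(
  steps=[
    [[0, 0, 0.15], [0.06, -0.03, -0.03], 0.085],
    [[0, 0, 0.29], [0.12, -0.065, -0.03], 0.085],
    [[0, 0, 0.29], [0.175, -0.095, -0.03], 0.085],
    [[0, 0, 0.29], [0.23, -0.13, -0.03], 0.085],
    [[0, 0, 0.29], [0.285, -0.16, -0.03], 0.085],
    [[0, 0, 0.29], [0.34, -0.19, -0.03], 0.085],
    [[0, 0, 0.29], [0.395, -0.22, -0.03], 0.085],
    [[0, 0, 0.29], [0.45, -0.245, -0.03], 0.085],
    [[0, 0, 0.29], [0.45, -0.245, -0.03], 0.085],
    [[0, 0, 0.29], [0.45, -0.245, -0.03], 0.085],
  ],
)

```text
clock: 1.4
tcp_pos: [0.578, -0.2307, 0.2608]
tool_rot: [3.138, 0.147, -0.002]
contact_force: [-1.0, -0.4, -0.1]
finger_gap: 0.0852
```

```bash
cat > look.py <<'E'
import sys,pickle
from h import *
n,name=sys.argv[1:3];st=arm.state();im=arm.camera(n);cv2.imwrite(f"pics/{name}.png",im);pickle.dump(st,open(f"pics/{name}.pkl","wb"))
print({k:st[k] for k in("clock","q","tcp_pos","tool_rot","contact_force","finger_gap")})
E
python3 look.py wrist w1
```

```text
{'clock': 1.4, 'q': array([-0.5424,  0.1512,  1.6815, -0.0007,  1.3098,  0.9347]), 'tcp_pos': array([ 0.578 , -0.2307,  0.2608]), 'tool_rot': array([ 3.1381,  0.1475, -0.0017]), 'contact_force': array([-1.0153, -0.37  , -0.0828]), 'finger_gap': 0.08518909938664629}
```

View pics/w1.png

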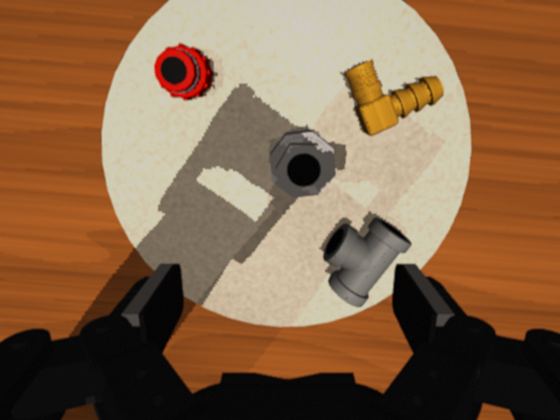

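Run:
```python
from h import *
import pickle
st=pickle.load(open("pics/w1.pkl","rb"))
u=ray("wrist",[(303,169)],.102,st);print("union",u)
im=cv2.imread("pics/w1.png");p=[]
hsv=cv2.cvtColor(im,cv2.COLOR_BGR2HSV);m=(hsv[...,1]<75).astype(np.uint8)
# disc rim points: left/right edges on rows 30..230
for r in range(30,240,10):
    for rng in (range(60,200),range(520,400,-1)):
        for c in rng:
            if hsv[r,c:c+1,1].max()<75 and hsv[r,c,2]>150: p.append((c,r));break
for c in range(270,330,10):
    for r in range(360,280,-1):
        if hsv[r,c,1]<75: p.append((c,r));break
q=ray("wrist",p,.036,st);ce,r=circ(q)
for _ in range(3):
    e=np.abs(np.hypot(*(q[:,:2]-ce).T)-r);ce,r=circ(q[e<.004])
print("disc",ce,r,(e<.004).sum(),len(e))
for nm,uv,z in(("coup",(174,70),.101),("elb",(388,100),.055),("tee",(360,262),.07)):
    v=ray("wrist",[uv],z,st)[0,:2];d=v-ce;print(nm,v,np.linalg.norm(d),np.degrees(np.arctan2(d[1],d[0])))
```

```text
union [[ 0.5919 -0.2423  0.102 ]]
disc [ 0.5777 -0.2289] 0.1892819434846807 48 48
coup [ 0.6613 -0.132 ] 0.12793079674763871 49.19474792130064
elb [ 0.6553 -0.3174] 0.11771400764863602 -48.78162029789011
tee [ 0.4952 -0.3126] 0.11751523505105646 -134.60235038354355
```

Run:
```python
from h import *
go([.592,-.242,.046],tool(-85))
```

```text
turn [0.0002 0.0012 0.0049] shift [0.0138 0.0115 0.2149] rows>= 4.0 0.02701781257261531
```

>>> send_rows(
  steps=[
    [[0, 0, 0], [0.014, 0.0115, 0.03], 0.085],
    [[0, 0, 0], [0.014, 0.0115, 0.075], 0.085],
    [[0, 0, 0], [0.014, 0.0115, 0.12], 0.085],
    [[0, 0, 0], [0.014, 0.0115, 0.165], 0.085],
    [[0, 0, 0], [0.014, 0.0115, 0.195], 0.085],
    [[0, 0, 0], [0.014, 0.0115, 0.214], 0.085],
    [[0, 0, 0], [0.014, 0.0115, 0.214], 0.085],
    [[0, 0, 0], [0.014, 0.0115, 0.214], 0.06],
    [[0, 0, 0], [0.014, 0.0115, 0.214], 0.05],
    [[0, 0, 0], [0.014, 0.0115, 0.214], 0.05],
    [[0, 0, 0], [0.014, 0.0115, 0.214], 0.05],
    [[0, 0, 0], [0.014, 0.0115, 0.214], 0.05],
  ],
)

```text
clock: 2.95
tcp_pos: [0.5944, -0.2428, 0.0499]
tool_rot: [3.135, 0.144, 0.006]
contact_force: [-0.6, -1.6, 6.6]
finger_gap: 0.0584
```

```bash
python3 look.py wrist w2
python3 - <<'E'
from h import *
go([.488,-.142,.15],tool(-85))
E
```

```text
{'clock': 2.95, 'q': array([-0.5454,  0.4115,  1.7743, -0.0008,  0.9511,  0.9338]), 'tcp_pos': array([ 0.5944, -0.2428,  0.0499]), 'tool_rot': array([3.1351, 0.1444, 0.0056]), 'contact_force': array([-0.6369, -1.6342,  6.5582]), 'finger_gap': 0.058397315916651316}
turn [ 0.0033 -0.0034  0.0048] shift [-0.0963 -0.1098 -0.1008] rows>= 3.0 0.035983744390058324
```

View pics/w2.png

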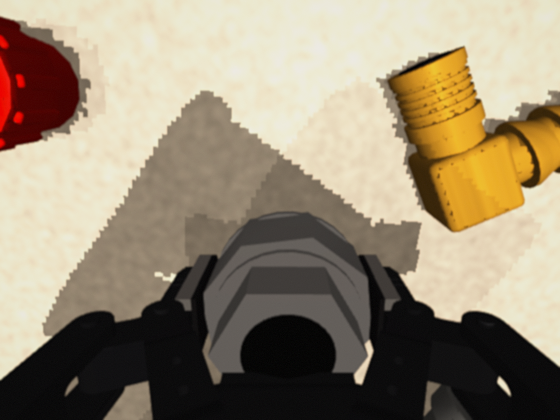

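>>> send_rows(
  steps=[
    [[0, 0, 0], [0, 0, -0.015], 0.05],
    [[0, 0, 0], [0, 0, -0.04], 0.05],
    [[0, 0, 0], [0, 0, -0.06], 0.05],
    [[0, 0, 0], [-0.02, -0.022, -0.07], 0.05],
    [[0, 0, 0], [-0.046, -0.052, -0.07], 0.05],
    [[0, 0, 0], [-0.075, -0.085, -0.07], 0.05],
    [[0, 0, 0], [-0.09, -0.104, -0.065], 0.05],
    [[0, 0, 0], [-0.096, -0.11, -0.055], 0.05],
    [[0, 0, 0], [-0.096, -0.11, -0.03], 0.05],
    [[0, 0, 0], [-0.096, -0.11, -0.02], 0.05],
    [[0, 0, 0], [-0.096, -0.11, -0.015], 0.05],
  ],
)

```text
clock: 4.38
tcp_pos: [0.4872, -0.141, 0.0617]
tool_rot: [-3.138, -0.144, 0.001]
contact_force: [-0.2, -0.4, -3.4]
finger_gap: 0.0583
```

```bash
python3 look.py side s3; python3 -c "
import cv2
im=cv2.imread('pics/s3.png')[90:220,230:420];cv2.imwrite('pics/s3z.png',cv2.resize(im,None,fx=4,fy=4,interpolation=2))"
```

```text
{'clock': 4.375, 'q': array([-0.482 ,  0.1327,  2.1008, -0.    ,  0.9092,  0.9973]), 'tcp_pos': array([ 0.4872, -0.141 ,  0.0617]), 'tool_rot': array([-3.1378, -0.1437,  0.0014]), 'contact_force': array([-0.2231, -0.355 , -3.3826]), 'finger_gap': 0.05828268032108828}
```

View pics/s3z.png

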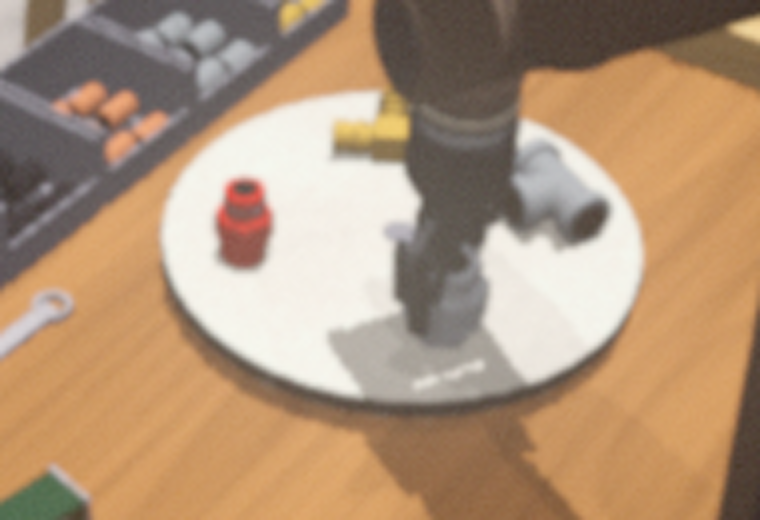

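>>> send_rows(
  steps=[
    [[0, 0, 0], [0, 0, 0.005], 0.05],
    [[0, 0, 0], [0, 0, 0.009], 0.05],
    [[0, 0, 0], [0, 0, 0.0115], 0.05],
    [[0, 0, 0], [0, 0, 0.0125], 0.05],
    [[0, 0, 0], [0, 0, 0.0125], 0.05],
  ],
)

```text
clock: 5.05
tcp_pos: [0.4873, -0.1409, 0.05]
tool_rot: [3.138, 0.144, 0.001]
contact_force: [0.2, 0.0, -4.7]
finger_gap: 0.0582
```

>>> send_rows(
  steps=[
    [[0, 0, 0], [0, 0, 0.001], 0.05],
    [[0, 0, 0], [0, 0, 0.002], 0.05],
    [[0, 0, 0], [0, 0, 0.002], 0.05],
  ],
)

```text
clock: 5.42
tcp_pos: [0.4875, -0.1408, 0.0499]
tool_rot: [-3.138, -0.144, 0.001]
contact_force: [-5.8, 2.4, 9.5]
finger_gap: 0.0585
```

Touching down (+9.5 N). Release and back up.

>>> send_rows(
  steps=[
    [[0, 0, 0], [0, 0, -0.001], 0.06],
    [[0, 0, 0], [0, 0, -0.001], 0.07],
    [[0, 0, 0], [0, 0, -0.001], 0.085],
    [[0, 0, 0], [0, 0, -0.001], 0.085],
    [[0, 0, 0], [0, 0, -0.02], 0.085],
    [[0, 0, 0], [0, 0, -0.06], 0.085],
    [[0, 0, 0], [0, 0, -0.11], 0.085],
    [[0, 0, 0], [0, 0, -0.16], 0.085],
  ],
)

```text
clock: 6.42
tcp_pos: [0.4869, -0.1407, 0.2091]
tool_rot: [-3.138, -0.144, 0.0]
contact_force: [1.2, -0.9, -0.5]
finger_gap: 0.0849
```

```bash
python3 look.py wrist w4;python3 - <<'E'
from h import *
for j in (-85,-45,-15,10): go([.41,.235,.26],tool(j))
E
```

```text
{'clock': 6.425, 'q': array([-0.4817, -0.0691,  2.0054, -0.    ,  1.2056,  0.9973]), 'tcp_pos': array([ 0.4869, -0.1407,  0.2091]), 'tool_rot': array([-3.1381, -0.1441,  0.0004]), 'contact_force': array([ 1.1962, -0.8568, -0.5037]), 'finger_gap': 0.08494562149082814}
turn [ 0.0071 -0.0111  0.0047] shift [-0.0451 -0.383  -0.0458] rows>= 7.0 0.07516952822078127
turn [ 0.0107 -0.0082 -0.6934] shift [-0.0451 -0.383  -0.0458] rows>= 7.0 3.713547718624015
turn [ 0.013  -0.0053 -1.217 ] shift [-0.0451 -0.383  -0.0458] rows>= 7.0 6.5169747478138715
turn [ 0.0146 -0.0025 -1.6533] shift [-0.0451 -0.383  -0.0458] rows>= 7.0 8.853303099096038
```

View pics/w4.png

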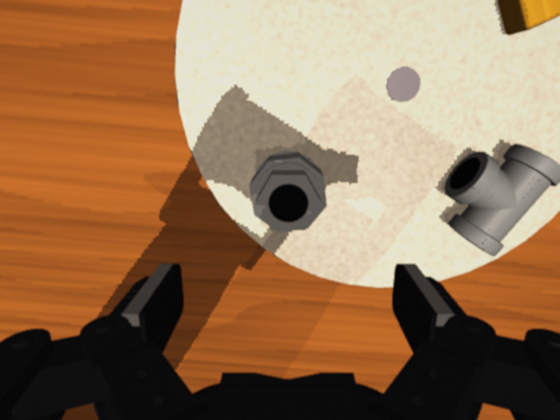

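Run:
```python
from h import *
import pickle
st=pickle.load(open("pics/w4.pkl","rb"))
print(ray("wrist",[(403,84)],.036,st),ray("wrist",[(288,203)],.102,st))
go([.44,.235,.25],tool(11))
```

```text
[[ 0.5776 -0.229   0.036 ]] [[ 0.4849 -0.1408  0.102 ]]
turn [ 0.0147 -0.0024 -1.6707] shift [-0.0153 -0.3803 -0.0354] rows>= 7.0 8.94675730570892
```

>>> send_rows(
  steps=[
    [[0, 0, -0.17], [0, -0.04, -0.03], 0.085],
    [[0, 0, -0.35], [0, -0.09, -0.04], 0.085],
    [[0, 0, -0.53], [-0.005, -0.14, -0.04], 0.085],
    [[0, 0, -0.71], [-0.008, -0.19, -0.04], 0.085],
    [[0, 0, -0.89], [-0.01, -0.24, -0.04], 0.085],
    [[0, 0, -1.07], [-0.015, -0.29, -0.04], 0.085],
    [[0, 0, -1.25], [-0.015, -0.34, -0.04], 0.085],
    [[0, 0, -1.42], [-0.015, -0.37, -0.04], 0.085],
    [[0, 0, -1.55], [-0.015, -0.38, -0.04], 0.085],
    [[0, 0, -1.67], [-0.015, -0.38, -0.036], 0.085],
    [[0, 0, -1.67], [-0.015, -0.38, -0.036], 0.085],
    [[0, 0, -1.67], [-0.015, -0.38, -0.036], 0.085],
  ],
)

```text
clock: 7.98
tcp_pos: [0.4374, 0.2361, 0.2437]
tool_rot: [-2.002, -2.421, 0.0]
contact_force: [0.6, 0.5, 0.5]
finger_gap: 0.0851
```

```bash
python3 look.py wrist w5
```

```text
{'clock': 7.975, 'q': array([ 0.2905, -0.124 ,  1.9911, -0.    ,  1.2746,  0.1015]), 'tcp_pos': array([0.4374, 0.2361, 0.2437]), 'tool_rot': array([-2.0019, -2.4211,  0.0001]), 'contact_force': array([0.6195, 0.4642, 0.4751]), 'finger_gap': 0.08505098781058969}
```

View pics/w5.png

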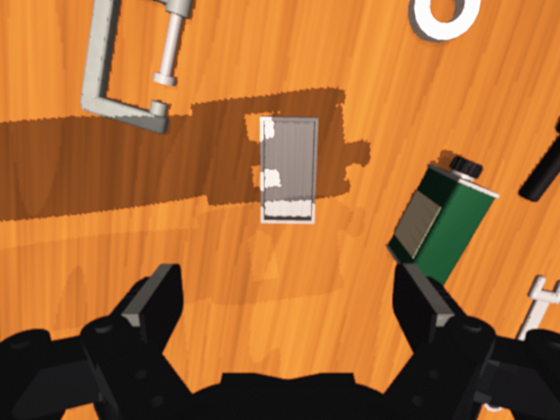

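Run:
```python
from h import *
im=cv2.imread("pics/w5.png")
cv2.imwrite("pics/w5a.png",cv2.resize(im[100:240,235:345],None,fx=4.2,fy=4.2,interpolation=cv2.INTER_CUBIC))
cv2.imwrite("pics/w5b.png",cv2.resize(im[145:305,375:515],None,fx=3.7,fy=3.7,interpolation=cv2.INTER_CUBIC))
```

```text
(no output)
```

View pics/w5a.png

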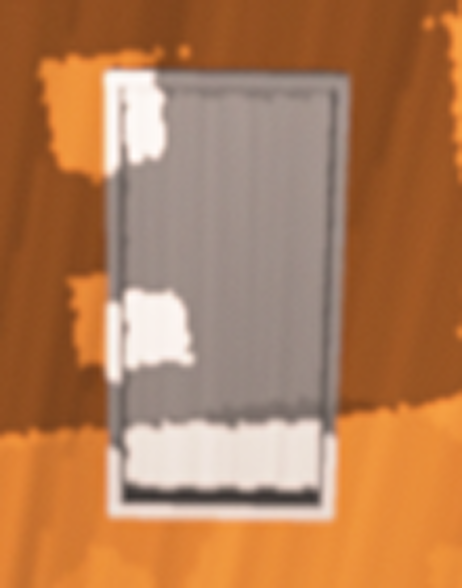

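View pics/w5b.png

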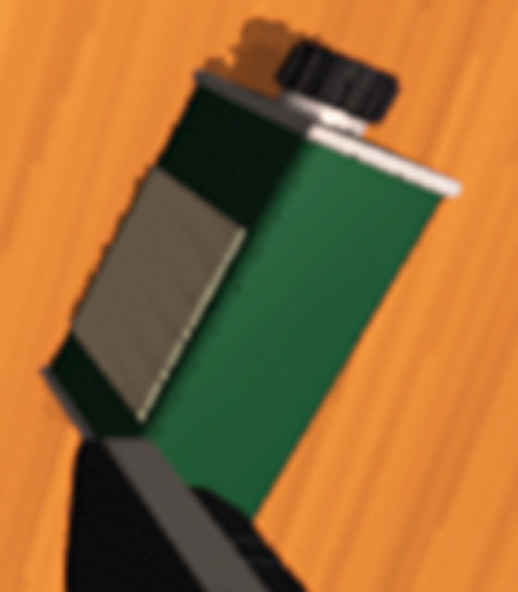

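Run:
```python
from h import *
import pickle
st=pickle.load(open("pics/w5.pkl","rb"))
p=ray("wrist",np.array([(104,70),(350,73),(334,520),(107,520)])/4.2+[235,100],.018,st)[:,:2]
print(p,p.mean(0),[np.linalg.norm(p[i]-p[i-1]) for i in range(4)])
e=p[0]+p[1]-p[2]-p[3];print("long axis",np.degrees(np.arctan2(e[1],e[0])))
e=p[1]+p[2]-p[0]-p[3];print("width axis",np.degrees(np.arctan2(e[1],e[0])))
t=ray("wrist",np.array([(308,130),(461,188),(445,200),(255,515)])/3.7+[375,145],.076,st)[:,:2]
e=t[2]-t[3];w=t[1]-t[0];print("tin ",t,np.linalg.norm(w),np.degrees(np.arctan2(e[1],e[0])),np.degrees(np.arctan2(w[1],w[0])))
u=e/np.linalg.norm(e);print("tin centre",(t[0]+t[1])/2-u*.0525)
```

```text
[[0.4003 0.2832]
 [0.458  0.2935]
 [0.4779 0.1821]
 [0.42   0.171 ]] [0.4391 0.2325] [np.float64(0.11387659361032706), np.float64(0.058642370449842225), np.float64(0.11316717224156432), np.float64(0.05898335733386673)]
long axis 100.04981553736769
width axis 10.497336697782519
tin  [[0.586  0.2661]
 [0.6271 0.2593]
 [0.6244 0.2557]
 [0.6056 0.1647]] 0.04167011633903383 78.31060384002583 -9.410046174077236
tin centre [0.5959 0.2113]
```

Run:
```python
from h import *
go([.4391,.2325,.001],tool(10.3))
```

```text
turn [0.0002 0.     0.0094] shift [-0.0038  0.0008  0.2429] rows>= 4.0 0.05061066329191861
```

>>> send_rows(
  steps=[
    [[0, 0, 0.009], [-0.004, 0.001, 0.05], 0.085],
    [[0, 0, 0.009], [-0.004, 0.001, 0.1], 0.085],
    [[0, 0, 0.009], [-0.004, 0.001, 0.15], 0.085],
    [[0, 0, 0.009], [-0.004, 0.001, 0.2], 0.085],
    [[0, 0, 0.009], [-0.004, 0.001, 0.23], 0.085],
    [[0, 0, 0.009], [-0.004, 0.001, 0.24], 0.085],
    [[0, 0, 0.009], [-0.004, 0.001, 0.243], 0.075],
    [[0, 0, 0.009], [-0.004, 0.001, 0.243], 0.065],
    [[0, 0, 0.009], [-0.004, 0.001, 0.243], 0.05],
    [[0, 0, 0.009], [-0.004, 0.001, 0.243], 0.05],
    [[0, 0, 0.009], [-0.004, 0.001, 0.243], 0.05],
    [[0, 0, 0.009], [-0.004, 0.001, 0.243], 0.05],
  ],
)

```text
clock: 9.52
tcp_pos: [0.4408, 0.233, 0.0028]
tool_rot: [2.009, 2.413, 0.004]
contact_force: [0.2, 0.9, 6.5]
finger_gap: 0.0565
```

```bash
python3 look.py wrist w6
```

```text
{'clock': 9.525, 'q': array([0.2825, 0.2232, 2.1351, 0.    , 0.7799, 0.1006]), 'tcp_pos': array([0.4408, 0.233 , 0.0028]), 'tool_rot': array([2.0092, 2.4126, 0.0045]), 'contact_force': array([0.2465, 0.9483, 6.5333]), 'finger_gap': 0.05646955607979188}
```

View pics/w6.png

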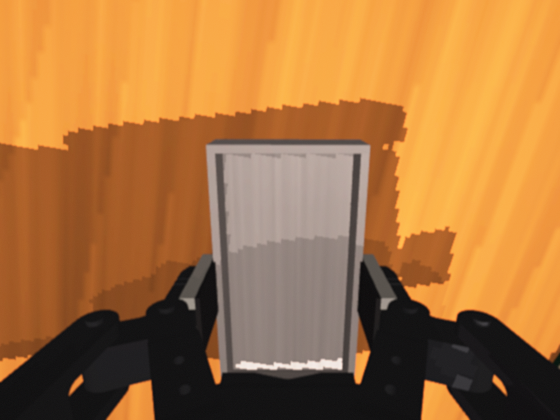

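>>> send_rows(
  steps=[
    [[0, 0, 0], [0, 0, -0.01], 0.05],
    [[0, 0, 0], [0, 0, -0.03], 0.05],
    [[0, 0, 0], [0, 0, -0.06], 0.05],
    [[0, 0, 0], [0, 0, -0.1], 0.05],
    [[0, 0, 0], [0, 0, -0.15], 0.05],
    [[0, 0, 0], [0, 0, -0.17], 0.05],
  ],
)

```text
clock: 10.32
tcp_pos: [0.4402, 0.2329, 0.1745]
tool_rot: [2.008, 2.412, 0.007]
contact_force: [0.5, 0.5, -2.3]
finger_gap: 0.0563
```

```bash
python3 look.py side s7
python3 - <<'E'
from h import *
go([.5776,-.229,.17],tool(0))
E
```

```text
{'clock': 10.325, 'q': array([ 0.2826, -0.0559,  2.0595,  0.    ,  1.1324,  0.1005]), 'tcp_pos': array([0.4402, 0.2329, 0.1745]), 'tool_rot': array([2.0082, 2.4119, 0.0073]), 'contact_force': array([ 0.4681,  0.5051, -2.2699]), 'finger_gap': 0.056316748237953566}
turn [ 0.008  -0.0016  0.1822] shift [-0.4793  0.0504  0.0062] rows>= 8.0 0.9768415218733222
```

View pics/s7.png

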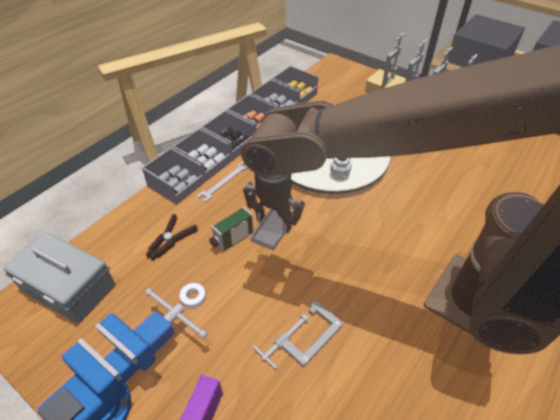

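>>> send_rows(
  steps=[
    [[0.004, 0, 0.09], [-0.04, 0.004, 0.0], 0.05],
    [[0.008, 0, 0.18], [-0.09, 0.01, 0.0], 0.05],
    [[0.008, 0, 0.18], [-0.14, 0.015, 0.0], 0.05],
    [[0.008, 0, 0.18], [-0.19, 0.02, 0.0], 0.05],
    [[0.008, 0, 0.18], [-0.24, 0.025, 0.0], 0.05],
    [[0.008, 0, 0.18], [-0.29, 0.03, 0.0], 0.05],
    [[0.008, 0, 0.18], [-0.34, 0.035, 0.0], 0.05],
    [[0.008, 0, 0.18], [-0.39, 0.04, 0.0], 0.05],
    [[0.008, 0, 0.18], [-0.43, 0.045, 0.0], 0.05],
    [[0.008, 0, 0.18], [-0.46, 0.05, 0.005], 0.05],
    [[0.008, 0, 0.18], [-0.479, 0.05, 0.02], 0.05],
    [[0.008, 0, 0.18], [-0.479, 0.05, 0.05], 0.05],
    [[0.008, 0, 0.18], [-0.479, 0.05, 0.08], 0.05],
    [[0.008, 0, 0.18], [-0.479, 0.05, 0.105], 0.05],
    [[0.008, 0, 0.18], [-0.479, 0.05, 0.12], 0.05],
    [[0.008, 0, 0.18], [-0.479, 0.05, 0.125], 0.05],
    [[0.008, 0, 0.18], [-0.479, 0.05, 0.125], 0.05],
  ],
)

```text
clock: 12.5
tcp_pos: [0.5752, -0.2295, 0.046]
tool_rot: [-2.216, -2.22, 0.01]
contact_force: [1.1, -0.4, -1.9]
finger_gap: 0.0565
```

```bash
python3 look.py scene s8
python3 - <<'E'
from h import *
go([.5776,-.229,.04],tool(0))
im=cv2.imread('pics/s8.png')[150:270,60:230];cv2.imwrite('pics/s8z.png',cv2.resize(im,None,fx=4.5,fy=4.5,interpolation=2))
E
```

```text
{'clock': 12.5, 'q': array([-0.5414,  0.3798,  1.8266, -0.0058,  0.9414, -0.5401]), 'tcp_pos': array([ 0.5752, -0.2295,  0.046 ]), 'tool_rot': array([-2.2155, -2.2204,  0.0095]), 'contact_force': array([ 1.071 , -0.3932, -1.9331]), 'finger_gap': 0.05645474767402011}
turn [-0.0067  0.0015  0.0021] shift [0.0008 0.0021 0.0067] rows>= 1.0 0.0383908490785718
```

View pics/s8z.png

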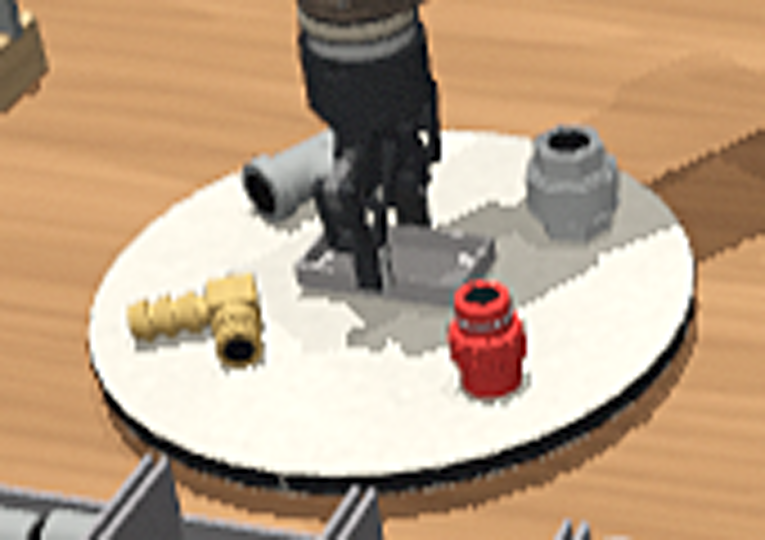

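Aligned and clear. Lower to contact, with a 2 mm correction and levelling.

>>> send_rows(
  steps=[
    [[-0.005, 0, 0], [0.001, 0.002, 0.003], 0.05],
    [[-0.005, 0, 0], [0.001, 0.002, 0.005], 0.05],
    [[-0.005, 0, 0], [0.001, 0.002, 0.006], 0.05],
    [[-0.005, 0, 0], [0.001, 0.002, 0.007], 0.05],
    [[-0.005, 0, 0], [0.001, 0.002, 0.007], 0.05],
  ],
)

```text
clock: 13.18
tcp_pos: [0.577, -0.2286, 0.039]
tool_rot: [-2.218, -2.223, 0.004]
contact_force: [-0.7, 0.9, -0.4]
finger_gap: 0.0564
```

>>> send_rows(
  steps=[
    [[0, 0, 0], [0, 0, 0.001], 0.05],
    [[0, 0, 0], [0, 0, 0.0015], 0.05],
    [[0, 0, 0], [0, 0, 0.0015], 0.05],
  ],
)

```text
clock: 13.55
tcp_pos: [0.577, -0.2286, 0.0389]
tool_rot: [-2.218, -2.222, 0.004]
contact_force: [-4.6, 1.7, 6.4]
finger_gap: 0.0563
```

>>> send_rows(
  steps=[
    [[0, 0, 0], [0, 0, 0], 0.06],
    [[0, 0, 0], [0, 0, 0], 0.07],
    [[0, 0, 0], [0, 0, 0], 0.085],
    [[0, 0, 0], [0, 0, -0.005], 0.085],
    [[0, 0, 0], [0, 0, -0.03], 0.085],
    [[0, 0, 0], [0, 0, -0.08], 0.085],
    [[0, 0, 0], [0, 0, -0.13], 0.085],
    [[0, 0, 0], [0, 0, -0.18], 0.085],
    [[0, 0, 0], [0, 0, -0.2], 0.085],
    [[0, 0, 0], [0, 0, -0.2], 0.085],
  ],
)

```text
clock: 14.8
tcp_pos: [0.5781, -0.2287, 0.2387]
tool_rot: [2.218, 2.223, -0.003]
contact_force: [0.6, -0.0, -0.3]
finger_gap: 0.0847
```

```bash
python3 look.py wrist w9
```

```text
{'clock': 14.8, 'q': array([-0.5389,  0.1647,  1.7069, -0.0022,  1.2691, -0.5402]), 'tcp_pos': array([ 0.5781, -0.2287,  0.2387]), 'tool_rot': array([ 2.2182,  2.2227, -0.0029]), 'contact_force': array([ 0.6447, -0.0009, -0.3092]), 'finger_gap': 0.0847194074234388}
```

View pics/w9.png

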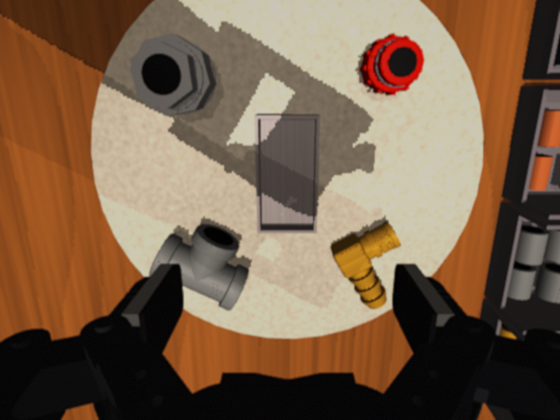

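Run:
```python
from h import *
import pickle
st=pickle.load(open("pics/w9.pkl","rb"));C=np.array([.5776,-.229])
p=ray("wrist",[(256,114),(319,114),(316,232),(260,232)],.054,st)[:,:2]
print(p,p.mean(0),[np.linalg.norm(p[i]-p[i-1]) for i in range(4)])
e=p[0]+p[1]-p[2]-p[3];print("long axis",np.degrees(np.arctan2(e[1],e[0])))
for nm,uv,z in(("union",(162,74),.102),("coup",(403,62),.101)):
    v=ray("wrist",[uv],z,st)[0,:2];d=v-C;print(nm,v,np.linalg.norm(d),np.degrees(np.arctan2(d[1],d[0])))
im=cv2.imread("pics/w9.png");cv2.imwrite("pics/w9z.png",cv2.resize(im[100:245,240:335],None,fx=4,fy=4,interpolation=2))
```

```text
[[ 0.55   -0.1714]
 [ 0.6059 -0.1713]
 [ 0.606  -0.2833]
 [ 0.5513 -0.2835]] [ 0.5783 -0.2274] [np.float64(0.11206456377102446), np.float64(0.05590407880858817), np.float64(0.11204611367821718), np.float64(0.05471698739626576)]
long axis 90.3739322207299
union [ 0.4857 -0.1406] 0.12749018709233903 136.12162034395263
coup [ 0.6623 -0.132 ] 0.1287831842682371 48.89767199973149
```

View pics/w9z.png

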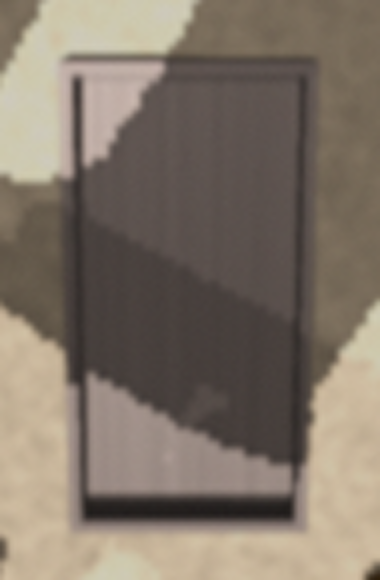

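Run:
```python
from h import *
go([.596,.212,.28],tool(-11))
```

```text
turn [-0.0039  0.0005  0.194 ] shift [ 0.4401  0.0196 -0.0439] rows>= 8.0 1.03880699772532
```

>>> send_rows(
  steps=[
    [[0, 0, 0.1], [0.04, 0.0, -0.044], 0.085],
    [[0, 0, 0.194], [0.1, 0.005, -0.044], 0.085],
    [[0, 0, 0.194], [0.16, 0.01, -0.044], 0.085],
    [[0, 0, 0.194], [0.22, 0.01, -0.044], 0.085],
    [[0, 0, 0.194], [0.28, 0.015, -0.044], 0.085],
    [[0, 0, 0.194], [0.34, 0.02, -0.044], 0.085],
    [[0, 0, 0.194], [0.4, 0.02, -0.044], 0.085],
    [[0, 0, 0.194], [0.44, 0.02, -0.044], 0.085],
    [[0, 0, 0.194], [0.44, 0.02, -0.044], 0.085],
    [[0, 0, 0.194], [0.44, 0.02, -0.044], 0.085],
  ],
)

```text
clock: 16.1
tcp_pos: [0.596, 0.2111, 0.2781]
tool_rot: [-2.422, -1.997, 0.011]
contact_force: [-0.6, -0.3, -0.8]
finger_gap: 0.0853
```

```bash
python3 look.py wrist w10
```

```text
{'clock': 16.1, 'q': array([ 0.1804,  0.1658,  1.6336, -0.0008,  1.3497,  0.3725]), 'tcp_pos': array([0.596 , 0.2111, 0.2781]), 'tool_rot': array([-2.4217, -1.9965,  0.0109]), 'contact_force': array([-0.5542, -0.3187, -0.8248]), 'finger_gap': 0.08532120730525851}
```

View pics/w10.png

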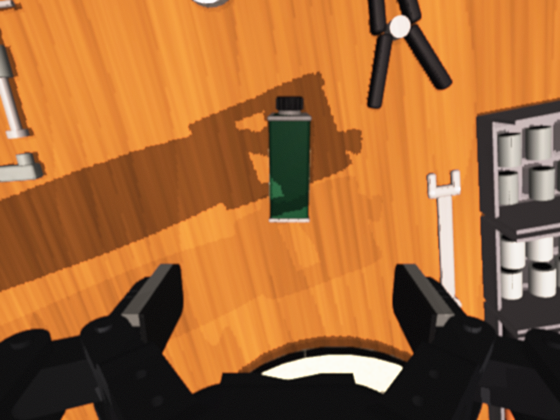

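Run:
```python
from h import *
import pickle
st=pickle.load(open("pics/w10.pkl","rb"))
p=ray("wrist",[(268,115),(311,115),(310,221.5),(269,221.5)],.076,st)[:,:2]
print(p,p.mean(0),[np.linalg.norm(p[i]-p[i-1]) for i in range(4)])
e=p[0]+p[1]-p[2]-p[3];a=np.arctan2(e[1],e[0]);print("axis",np.degrees(a))
c=p.mean(0);d=np.array([np.cos(a),np.sin(a),0]);U=np.array([0,0,1.])
g=np.r_[c,.038]+.025*d+.012*U
phi=-np.pi/4
Rt=tool(np.degrees(a)-90)@R.from_rotvec([0,phi,0]).as_matrix()
z=Rt[:,2];print("z",z)
for back in (0,.12): go(g+z*(.019+.004-back),Rt)
print(g+z*.023)
for nm,uv in(("tape",(210,-5)),("clampend",(375,105)),("c",(35,170))): print(nm,ray("wrist",[uv],.02,st)[0])
```

```text
[[0.5873 0.2692]
 [0.6267 0.2615]
 [0.6076 0.1576]
 [0.5665 0.1655]] [0.597  0.2135] [np.float64(0.10571252061127755), np.float64(0.040207599583065884), np.float64(0.10562462006033681), np.float64(0.041820444211962425)]
axis 79.10695990434202
z [-0.1336 -0.6944 -0.7071]
turn [-0.0066 -0.7825 -0.0004] shift [0.0124 0.0015 0.2451] rows>= 4.0 4.190240467540726
turn [-0.0066 -0.7825 -0.0004] shift [0.097  0.0008 0.16  ] rows>= 3.0 4.190240467540726
[0.5987 0.222  0.0337]
tape [0.5507 0.3915 0.02  ]
clampend [0.6987 0.2552 0.02  ]
c [0.3097 0.2578 0.02  ]
```

>>> send_rows(
  steps=[
    [[0, -0.16, 0], [0.02, 0.001, 0.02], 0.085],
    [[0, -0.32, 0], [0.04, 0.001, 0.05], 0.085],
    [[0, -0.48, 0], [0.06, 0.001, 0.08], 0.085],
    [[0, -0.64, 0], [0.08, 0.001, 0.11], 0.085],
    [[-0.006, -0.78, 0], [0.097, 0.001, 0.14], 0.085],
    [[-0.006, -0.78, 0], [0.097, 0.001, 0.16], 0.085],
    [[-0.006, -0.78, 0], [0.097, 0.001, 0.16], 0.085],
    [[-0.006, -0.78, 0], [0.097, 0.001, 0.16], 0.085],
  ],
)

```text
clock: 17.15
tcp_pos: [0.6173, 0.3054, 0.124]
tool_rot: [1.952, 1.605, -0.795]
contact_force: [0.6, -0.1, 0.9]
finger_gap: 0.0848
```

```bash
python3 look.py wrist w11;python3 look.py side s11
python3 - <<'E'
from h import *
import pickle
a=np.radians(79.1);d=np.array([np.cos(a),np.sin(a),0])
Rt=tool(-10.9)@R.from_rotvec([0,-np.pi/4,0]).as_matrix()
go(np.r_[.597,.2135,.05]+.025*d+Rt[:,2]*.023,Rt)
E
```

```text
{'clock': 17.15, 'q': array([ 0.5083,  0.7272,  1.298 , -0.5729,  1.662 ,  0.8131]), 'tcp_pos': array([0.6173, 0.3054, 0.124 ]), 'tool_rot': array([ 1.9522,  1.6051, -0.7949]), 'contact_force': array([ 0.628 , -0.1448,  0.8953]), 'finger_gap': 0.08484693257416298}
{'clock': 17.2, 'q': array([ 0.5085,  0.7265,  1.2975, -0.5728,  1.662 ,  0.8132]), 'tcp_pos': array([0.6175, 0.3057, 0.1246]), 'tool_rot': array([ 1.9526,  1.6051, -0.7933]), 'contact_force': array([1.1236, 0.7509, 1.2809]), 'finger_gap': 0.08489525636268667}
turn [ 0.0042 -0.0079 -0.0061] shift [ 0.0026 -0.0031  0.1251] rows>= 3.0 0.05793371261212774
```

View pics/w11.png

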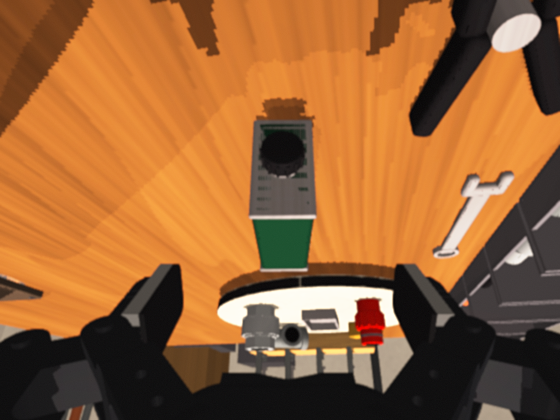

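View pics/s11.png

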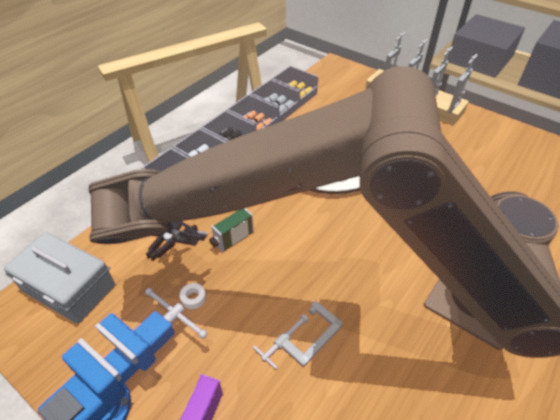

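>>> send_rows(
  steps=[
    [[0.004, -0.008, -0.006], [0.002, -0.003, 0.03], 0.085],
    [[0.004, -0.008, -0.006], [0.002, -0.003, 0.06], 0.085],
    [[0.004, -0.008, -0.006], [0.002, -0.003, 0.09], 0.085],
    [[0.004, -0.008, -0.006], [0.002, -0.003, 0.11], 0.085],
    [[0.004, -0.008, -0.006], [0.002, -0.003, 0.122], 0.085],
    [[0.004, -0.008, -0.006], [0.002, -0.003, 0.122], 0.085],
  ],
)

```text
clock: 18.0
tcp_pos: [0.5972, 0.2237, 0.0329]
tool_rot: [1.942, 1.609, -0.813]
contact_force: [-0.4, -0.4, 0.2]
finger_gap: 0.0852
```

```bash
python3 look.py wrist w12
```

```text
{'clock': 18.0, 'q': array([ 0.4262,  0.7291,  1.4901, -0.6194,  1.4738,  0.8544]), 'tcp_pos': array([0.5972, 0.2237, 0.0329]), 'tool_rot': array([ 1.9423,  1.6089, -0.813 ]), 'contact_force': array([-0.351 , -0.4191,  0.2127]), 'finger_gap': 0.0852232678085788}
```

View pics/w12.png

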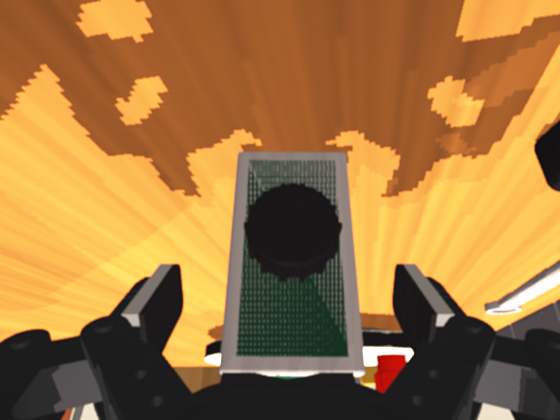

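Centred between the fingers, no contact. Close.

>>> send_rows(
  steps=[
    [[0, 0, 0], [0, 0, 0], 0.07],
    [[0, 0, 0], [0, 0, 0], 0.055],
    [[0, 0, 0], [0, 0, 0], 0.045],
    [[0, 0, 0], [0, 0, 0], 0.03],
    [[0, 0, 0], [0, 0, 0], 0.03],
    [[0, 0, 0], [0, 0, 0], 0.03],
    [[0, 0, 0], [0, 0, 0], 0.03],
    [[0, 0, 0], [0, 0, 0], 0.03],
  ],
)

```text
clock: 19.05
tcp_pos: [0.5976, 0.2244, 0.0332]
tool_rot: [1.942, 1.609, -0.811]
contact_force: [1.9, 3.3, 1.8]
finger_gap: 0.0392
```

>>> send_rows(
  steps=[
    [[0, 0, 0], [-0.007, 0, -0.007], 0.03],
    [[0, 0, 0], [-0.02, 0, -0.02], 0.03],
    [[0, 0, 0], [-0.04, 0, -0.04], 0.03],
    [[0, 0, 0], [-0.07, 0, -0.07], 0.03],
    [[0, 0, 0], [-0.1, 0, -0.1], 0.03],
    [[0, 0, 0], [-0.13, 0, -0.13], 0.03],
    [[0, 0, 0], [-0.16, 0, -0.16], 0.03],
    [[0, 0, 0], [-0.18, 0, -0.18], 0.03],
    [[0, 0, 0], [-0.18, 0, -0.18], 0.03],
  ],
)

```text
clock: 20.18
tcp_pos: [0.5992, 0.2252, 0.2915]
tool_rot: [1.944, 1.608, -0.804]
contact_force: [-0.3, 0.1, -2.6]
finger_gap: 0.0394
```

```bash
python3 look.py wrist w13
python3 - <<'E'
from h import *
Rt=tool(0)@R.from_rotvec([0,np.pi/4,0]).as_matrix()
go([.578,-.25,.30],Rt)
go([.59,0,.30],tool(-5))
E
```

```text
{'clock': 20.175, 'q': array([ 0.427 ,  0.4521,  1.3858, -0.6316,  1.7786,  0.636 ]), 'tcp_pos': array([0.5992, 0.2252, 0.2915]), 'tool_rot': array([ 1.9444,  1.6076, -0.804 ]), 'contact_force': array([-0.3193,  0.1477, -2.6309]), 'finger_gap': 0.039405966628942954}
turn [-0.0035  1.5673 -0.2092] shift [-0.3405  0.0688  0.3249] rows>= 8.0 8.466867818411288
turn [-0.0427  0.7864 -0.0946] shift [-0.1655  0.0338  0.1494] rows>= 4.0 4.247528615522124
```

View pics/w13.png

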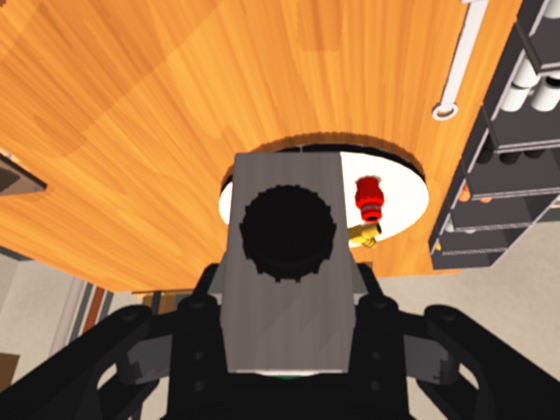

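>>> send_rows(
  steps=[
    [[0, 0.08, -0.01], [-0.01, 0.002, 0.01], 0.03],
    [[0, 0.23, -0.03], [-0.04, 0.01, 0.04], 0.03],
    [[0, 0.38, -0.05], [-0.075, 0.015, 0.07], 0.03],
    [[0, 0.53, -0.07], [-0.105, 0.02, 0.1], 0.03],
    [[0, 0.68, -0.09], [-0.135, 0.03, 0.13], 0.03],
    [[0, 0.83, -0.11], [-0.165, 0.035, 0.16], 0.03],
    [[0, 0.98, -0.13], [-0.195, 0.04, 0.19], 0.03],
    [[0, 1.13, -0.15], [-0.225, 0.05, 0.22], 0.03],
    [[0, 1.28, -0.17], [-0.255, 0.055, 0.245], 0.03],
    [[0, 1.43, -0.19], [-0.29, 0.06, 0.28], 0.03],
    [[0, 1.53, -0.2], [-0.31, 0.067, 0.3], 0.03],
    [[-0.003, 1.567, -0.209], [-0.32, 0.07, 0.305], 0.03],
    [[-0.003, 1.567, -0.209], [-0.32, 0.07, 0.305], 0.03],
    [[-0.003, 1.567, -0.209], [-0.32, 0.07, 0.305], 0.03],
  ],
)

```text
clock: 21.98
tcp_pos: [0.5846, -0.2207, 0.2994]
tool_rot: [-1.76, -1.761, -0.724]
contact_force: [-0.6, 0.5, -3.1]
finger_gap: 0.0394
```

```bash
python3 look.py scene s14; python3 look.py side t14;python3 look.py wrist w14
python3 - <<'E'
from h import *
Rt=tool(0)@R.from_rotvec([0,np.pi/4,0]).as_matrix()
go([.578,-.224,.30],Rt)
E
```

```text
{'clock': 21.975, 'q': array([-0.7385,  0.3591,  1.4935,  0.5682,  1.8353, -0.7445]), 'tcp_pos': array([ 0.5846, -0.2207,  0.2994]), 'tool_rot': array([-1.7598, -1.7611, -0.7236]), 'contact_force': array([-0.5547,  0.4623, -3.1385]), 'finger_gap': 0.039407556671436784}
{'clock': 22.025, 'q': array([-0.7382,  0.3585,  1.4933,  0.5682,  1.8354, -0.7446]), 'tcp_pos': array([ 0.5847, -0.2205,  0.2998]), 'tool_rot': array([-1.7597, -1.7621, -0.7238]), 'contact_force': array([-0.7848,  0.1386, -2.556 ]), 'finger_gap': 0.03904617887785761}
{'clock': 22.075, 'q': array([-0.7382,  0.3582,  1.4932,  0.5683,  1.8353, -0.7447]), 'tcp_pos': array([ 0.5847, -0.2205,  0.3   ]), 'tool_rot': array([-1.7598, -1.7627, -0.724 ]), 'contact_force': array([-0.0385, -0.7188, -2.6535]), 'finger_gap': 0.04002422520721063}
turn [-0.0026  0.0031  0.0004] shift [-0.0024 -0.0068 -0.0022] rows>= 1.0 0.022041965176307673
```

View pics/s14.png

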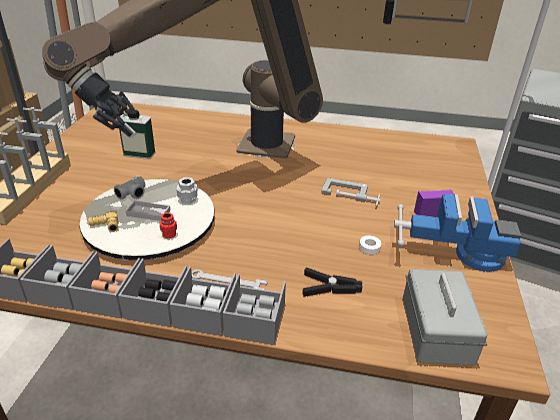

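View pics/t14.png

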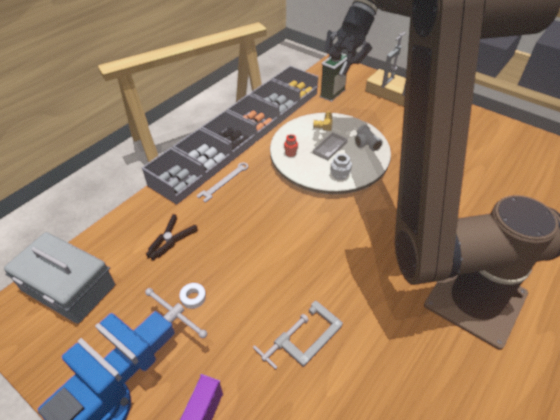

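View pics/w14.png

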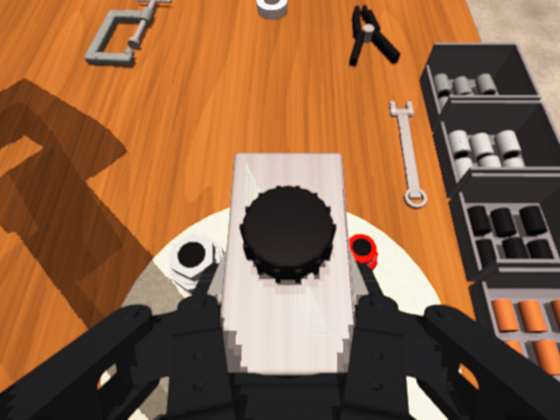

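Run:
```python
from h import *
import pickle
st=pickle.load(open("pics/w14.pkl","rb"))
p=ray("wrist",[(236,153),(341,153),(348,372),(223,372)],.3417,st)
print(p-st["tcp_pos"])
print(ray("wrist",[(287,228)],.3597,st)-st["tcp_pos"])
Rt=tool(0)@R.from_rotvec([0,np.pi/4,0]).as_matrix()
go([.5778,-.2225,.12],Rt)
```

```text
[[-0.0195  0.0328  0.0417]
 [ 0.0204  0.0329  0.0417]
 [ 0.0172 -0.0426  0.0417]
 [-0.0179 -0.0427  0.0417]]
[[ 0.     -0.0065  0.0597]]
turn [-0.0026  0.0031  0.0004] shift [-0.1283 -0.0067  0.1265] rows>= 3.0 0.022041965176307673
```

>>> send_rows(
  steps=[
    [[0, 0.003, 0], [-0.011, -0.007, 0.009], 0.03],
    [[0, 0.003, 0], [-0.036, -0.007, 0.034], 0.03],
    [[0, 0.003, 0], [-0.066, -0.007, 0.064], 0.03],
    [[0, 0.003, 0], [-0.091, -0.007, 0.089], 0.03],
    [[0, 0.003, 0], [-0.111, -0.007, 0.109], 0.03],
    [[0, 0.003, 0], [-0.122, -0.007, 0.12], 0.03],
    [[0, 0.003, 0], [-0.125, -0.007, 0.123], 0.03],
    [[0, 0.003, 0], [-0.125, -0.007, 0.123], 0.03],
  ],
)

```text
clock: 23.12
tcp_pos: [0.5776, -0.2244, 0.1249]
tool_rot: [-1.76, -1.759, -0.728]
contact_force: [0.6, 0.3, -2.2]
finger_gap: 0.0394
```

```bash
python3 look.py scene s15; python3 look.py side t15
python3 - <<'E'
from h import *
Rt=tool(0)@R.from_rotvec([0,np.pi/4,0]).as_matrix()
go([.5778,-.2225,.103],Rt)
a=cv2.imread("pics/s15.png")[130:250,80:210];b=cv2.imread("pics/t15.png")[80:200,265:395]
cv2.imwrite("pics/st15.png",cv2.resize(np.hstack([a,b]),None,fx=3,fy=3,interpolation=2))
E
```

```text
{'clock': 23.125, 'q': array([-0.7504,  0.5256,  1.6068,  0.5435,  1.6028, -0.9022]), 'tcp_pos': array([ 0.5776, -0.2244,  0.1249]), 'tool_rot': array([-1.7601, -1.7592, -0.7283]), 'contact_force': array([ 0.6035,  0.2993, -2.187 ]), 'finger_gap': 0.039430671159171406}
{'clock': 23.175, 'q': array([-0.7504,  0.5251,  1.6064,  0.5435,  1.6029, -0.9022]), 'tcp_pos': array([ 0.5778, -0.2246,  0.1254]), 'tool_rot': array([-1.7604, -1.76  , -0.7285]), 'contact_force': array([-0.1536, -0.1433, -2.9413]), 'finger_gap': 0.03910778229780304}
turn [ 0.0001  0.0007 -0.0001] shift [-0.0144 -0.      0.0175] rows>= 1.0 0.0035749765072455556
```

View pics/st15.png

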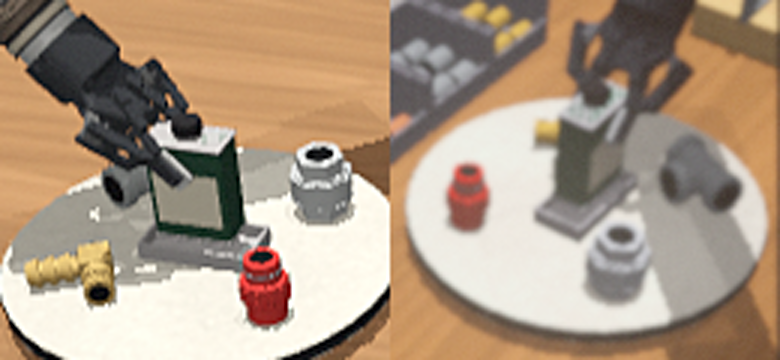

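>>> send_rows(
  steps=[
    [[0, 0, 0], [-0.003, 0, 0.006], 0.03],
    [[0, 0, 0], [-0.007, 0, 0.01], 0.03],
    [[0, 0, 0], [-0.01, 0, 0.013], 0.03],
    [[0, 0, 0], [-0.012, 0, 0.015], 0.03],
    [[0, 0, 0], [-0.013, 0, 0.016], 0.03],
    [[0, 0, 0], [-0.013, 0, 0.016], 0.03],
  ],
)

```text
clock: 23.98
tcp_pos: [0.5769, -0.2218, 0.104]
tool_rot: [-1.759, -1.757, -0.728]
contact_force: [-1.5, 0.7, 0.6]
finger_gap: 0.0396
```

>>> send_rows(
  steps=[
    [[0, 0, 0], [-0.0007, 0, 0.0007], 0.03],
    [[0, 0, 0], [-0.0007, 0, 0.0007], 0.03],
  ],
)

```text
clock: 24.22
tcp_pos: [0.577, -0.2218, 0.1041]
tool_rot: [-1.758, -1.757, -0.728]
contact_force: [-4.4, 1.8, 5.2]
finger_gap: 0.0391
```

```bash
python3 look.py scene s16; python3 look.py side t16
python3 - <<'E'
from h import *
a=cv2.imread("pics/s16.png")[130:250,80:210];b=cv2.imread("pics/t16.png")[80:200,265:395]
cv2.imwrite("pics/st16.png",cv2.resize(np.hstack([a,b]),None,fx=3,fy=3,interpolation=2))
E
```

```text
{'clock': 24.225, 'q': array([-0.7484,  0.5507,  1.615 ,  0.5445,  1.5764, -0.9176]), 'tcp_pos': array([ 0.577 , -0.2218,  0.1041]), 'tool_rot': array([-1.7576, -1.7574, -0.7282]), 'contact_force': array([-4.4138,  1.8006,  5.1825]), 'finger_gap': 0.03911419708585164}
{'clock': 24.275, 'q': array([-0.7484,  0.5507,  1.615 ,  0.5444,  1.5764, -0.9175]), 'tcp_pos': array([ 0.5769, -0.2218,  0.104 ]), 'tool_rot': array([-1.7577, -1.7573, -0.7281]), 'contact_force': array([-4.0676,  0.6392,  5.0517]), 'finger_gap': 0.0396238801192844}
```

View pics/st16.png

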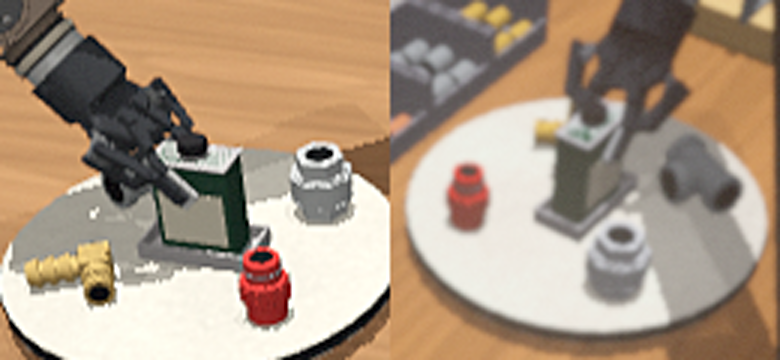

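>>> send_rows(
  steps=[
    [[0, 0, 0], [0, 0, 0], 0.045],
    [[0, 0, 0], [0, 0, 0], 0.055],
    [[0, 0, 0], [0, 0, 0], 0.07],
    [[0, 0, 0], [0, 0, 0], 0.08],
    [[0, 0, 0], [0, 0, -0.01], 0.08],
    [[0, 0, 0], [0, 0, -0.03], 0.08],
    [[0, 0, 0], [0, 0, -0.06], 0.08],
    [[0, 0, 0], [0, 0, -0.1], 0.08],
    [[0, 0, 0], [0, 0, -0.14], 0.08],
    [[0, 0, 0], [0, 0, -0.16], 0.08],
    [[0, 0, 0], [0, 0, -0.16], 0.08],
  ],
)

```text
clock: 25.7
tcp_pos: [0.5775, -0.3368, 0.2171]
tool_rot: [-1.763, -1.76, -0.728]
contact_force: [0.1, -0.2, 0.4]
finger_gap: 0.0798
```

```bash
python3 look.py scene s17; python3 look.py side t17; python3 look.py wrist w17
python3 - <<'E'
from h import *
a=cv2.imread("pics/s17.png")[130:250,80:210];b=cv2.imread("pics/t17.png")[80:200,265:395]
cv2.imwrite("pics/st17.png",cv2.resize(np.hstack([a,b]),None,fx=3,fy=3,interpolation=2))
E
```

```text
{'clock': 25.7, 'q': array([-0.8574,  0.5644,  1.3664,  0.4984,  1.8229, -0.8846]), 'tcp_pos': array([ 0.5775, -0.3368,  0.2171]), 'tool_rot': array([-1.7626, -1.7597, -0.7285]), 'contact_force': array([ 0.0885, -0.1875,  0.3854]), 'finger_gap': 0.07981210056947556}
{'clock': 25.75, 'q': array([-0.8564,  0.5651,  1.3692,  0.4983,  1.8226, -0.8846]), 'tcp_pos': array([ 0.5772, -0.3354,  0.2155]), 'tool_rot': array([-1.7603, -1.7576, -0.7278]), 'contact_force': array([0.4052, 0.3526, 0.1816]), 'finger_gap': 0.08030283030790174}
{'clock': 25.8, 'q': array([-0.8557,  0.5657,  1.3709,  0.4983,  1.8225, -0.8846]), 'tcp_pos': array([ 0.577 , -0.3345,  0.2144]), 'tool_rot': array([-1.7586, -1.756 , -0.7273]), 'contact_force': array([ 0.4324,  0.2849, -0.7772]), 'finger_gap': 0.08015122070027719}
```

View pics/st17.png

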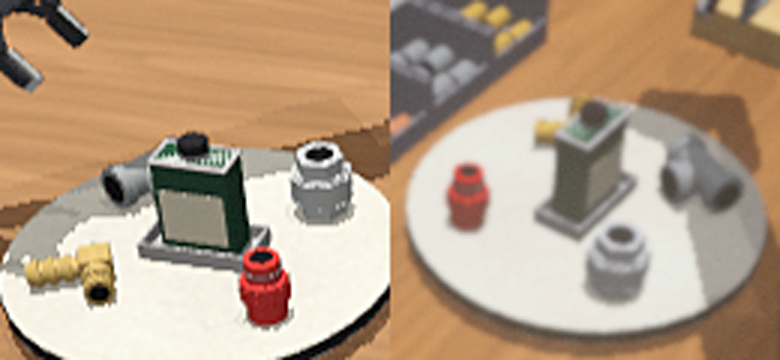

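View pics/w17.png

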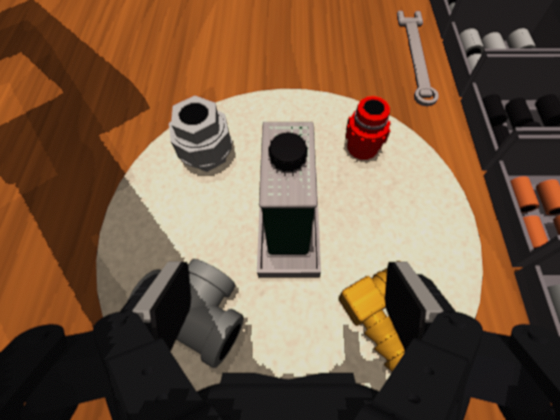

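Run:
```python
from h import *
import pickle
st=pickle.load(open("pics/w17.pkl","rb"))
im=cv2.imread("pics/w17.png");cv2.imwrite("pics/w17z.png",cv2.resize(im[110:290,235:345],None,fx=3.3,fy=3.3,interpolation=2))
p=ray("wrist",[(263,122),(313,122),(317,207),(259,207)],.144,st);print(p,p.mean(0))
print("cap",ray("wrist",[(287.5,149)],.162,st))
q=ray("wrist",[(258,272),(320,272)],.054,st);print(q,q.mean(0)+[0,.056,0])
print("tinbase near edge",ray("wrist",[(267,252),(311,253)],.039,st))
for nm,uv in(("union",(194,113)),("coup",(374,106))):print(nm,ray("wrist",[uv],.102,st))
```

```text
[[ 0.557  -0.188   0.144 ]
 [ 0.5973 -0.1881  0.144 ]
 [ 0.5975 -0.2657  0.144 ]
 [ 0.5567 -0.2656  0.144 ]] [ 0.5771 -0.2268  0.144 ]
cap [[ 0.5768 -0.2287  0.162 ]]
[[ 0.5499 -0.284   0.054 ]
 [ 0.6056 -0.2841  0.054 ]] [ 0.5778 -0.2281  0.054 ]
tinbase near edge [[ 0.5565 -0.2593  0.039 ]
 [ 0.5991 -0.2604  0.039 ]]
union [[ 0.4855 -0.1395  0.102 ]]
coup [[ 0.6618 -0.1311  0.102 ]]
```

View pics/w17z.png

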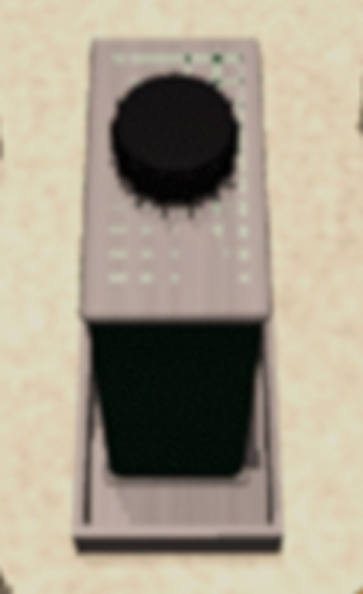

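Run:
```python
from h import *
st=arm.state();print(st["clock"],st["joint_velocities"],st["contact_force"])
print(arm.finish_job())
```

```text
25.85 [ 0.0046  0.0023  0.0098  0.      0.0008 -0.0021] [ 0.1016 -0.3055 -0.2897]
the job is handed in; nothing more can be done
None
```

The job is done and handed in at about 26 s of the 70 s allowed; no verdict came back.

- **Union:** it stands upright in the empty place at about (0.486, -0.140). It is at 136° and about 127 mm from the middle. I took the empty place to be at 136° from where the other three parts stand, so it is within a few millimetres of it.
- **Tray:** it lies flat at about (0.578, -0.228), within about 2 mm of the turntable's middle (0.5776, -0.2290).
- **Tin:** it stands cap up in the tray at about (0.577, -0.227), about 2 mm from the tray's centre. I gripped it at 45° on the bench and turned it upright on the way over.
- **Set-down:** I lowered each piece until contact showed, and the wrist forces stayed below about 10 N. In the last pictures the gripper was clear of everything and the coupler had not visibly moved. I did not measure the tee, the elbow or the bench items again; they look untouched.

Two checks did not agree exactly:

- **Tin height:** contact with the tray floor came about 2 mm higher than I had worked out. That is far below rim height, so I took the tin to be on the floor.
- **Tin lean:** a rough pixel reading of the tin's lower edge was 5 mm off an exactly upright tin. In the enlarged view that reading had missed the base strip, and the size and position of the tin's top fit it standing upright.

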